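# Load the cold-pack lift

## Task

Get the cold-pack loader ready for the vaccine box: push the two blue cold packs along the deck, one after the other, into the well so that they lie flat one on the other on the sprung platform, then lay the white temperature logger flat on the middle of the top pack, and finally swing the orange keeper bar shut over it. Leave the other things on the table where they are.

Things in the scene. Friction and masses are not known exactly. Their poses are not given: they have to be found in the camera images.
- loader: Fixed white cold-pack loader, 395 mm long (its y), 174 mm wide. Origin at table level under the middle of the deck's inner edge. Its steel deck (level, top 105 mm up) runs from local y = 0 to its open end at +285 mm; rails (inner faces at x = -78 and +78, 12 mm above the deck) guide packs along local -y into the open-topped well, y = 0 to -104 mm.
- deck_edge (a point): Middle of the deck's inner edge, at deck level (loader-local 0, 0, 105 mm), where the packs drop into the well once their rear face has passed it. The edge has a thumb notch here, 60 mm wide (x) and 22 mm deep, giving fingers room.
- end_wall (a point): Middle of the well's end wall at deck level (loader-local 0, -104, 105 mm). Packs stop against its two corners (33 mm wide each, 12 mm above the deck); between them it is cut down to 45 mm below the deck, 90 mm wide, giving fingers room.
- well_centre (a point): Centre of the well's mouth at deck level (loader-local 0, -52, 105 mm); same axes as the loader.
- platform (a joint): Sprung platform in the well, m downwards: 0 = up, its top 1 mm below the deck. It sinks under weight: about 28 mm for one pack, 60 mm for two, 5 mm more for the logger (125 N/m; range 85 mm). So a pack slid in settles with its top 1 to 6 mm below the deck and the next can be slid on to it; two settle with the top about 11 mm below.
- keeper (a joint): Orange keeper bar that swings level on a post at the well's +x side, rad: 0 = closed, against its stop, pointing along loader -x over the well's middle; it opens towards loader -y (1.57: along -y, clear of the well), up to 1.9. Starts open. Stays where it is left; light friction (0.03 N m).
- keeper_pivot (a point): On the keeper's axis at the bar's mid-height (loader-local 96, -52, 126 mm). The bar is 16 mm wide, 8 high, reaches 115 mm from the axis; a black upright pin (12 mm across) stands 105 mm from the axis, top 145 mm above the table. At angle q it points along loader (-cos q, -sin q). A fingertip on its outer (opening) side can push it shut.
- pack_a_centre (a point): Centre of a blue cold pack, a smooth slippery shell (friction about 0.3), 85 x 150 x 25 mm, 0.4 kg, lying flat across the deck (150 mm side along loader x, 85 mm side along loader y). Site x along its 85 mm, y along its 150 mm, z up. Either pack may be the one nearer the well; at least 40 mm lie between them. Push it.
- pack_b_centre (a point): Centre of the other blue cold pack, the same size and axes.
- logger_centre (a point): Centre of the temperature logger, a flat white box with a small screen, 92 x 58 x 19 mm, 0.07 kg, lying on the table right of the loader; x along its 92 mm, z up. Grip it across the 58 mm.
- temp_logger: The same logger, origin at the centre of its underside.
- oximeter: Bystander, to be left alone: blue and white finger clip meter, 33x58x30 mm; origin at its underside.
- spray: Bystander, to be left alone: clear spray bottle with green trigger, 52x83x250 mm; origin at its underside.
- gel_pump: Bystander, to be left alone: white pump bottle, 69x55x176 mm; origin at its underside.
- vial_red: Bystander, to be left alone: small glass vial with red cap, 23 mm across, 48 mm tall; origin at its underside.
- vial_blue: Bystander, to be left alone: amber glass vial with blue cap, 23 mm across, 58 mm tall; origin at its underside.
- stamp: Bystander, to be left alone: hand stamp with brown handle, 28x54x74 mm; origin at its underside.
Not all that is in view belongs to the job. Leave any green look-alike of the part that bears pack_b_centre alone.

How it is judged:
By the outcome, as a careful person would: the job done as asked, in the order asked, and still so for the second after the job is handed in, with the robot touching nothing.
It also fails if it takes over 67 s, if anything falls off the work surface, if the arm or the gripper's body presses on something with over 40 N, if the wrist force passes 120 N, or if a joint passes its speed limit or range.

## Robot

A 6-joint arm with a two-finger parallel gripper is mounted at the origin on the work surface; the furniture and walls round the work are solid. World frame = base frame: x ahead of the robot, y to its left, z up, the work surface at z = 0. Lengths are in m, angles in rad, forces in N, time in s.
With the tool pointing down it reaches from about 0.375 to 0.9 m from the base axis. Payload 3.1 kg.
Tool frame: the origin (TCP) lies between the finger pads; the fingertips stand robot.tip_extent ahead of it and the grasp point (between the pads) lies 3 mm ahead of it (robot.tip_extent is the distance from the TCP to the fingertips, in m); z points along the fingers, x is the direction in which the jaws open and shut, and the axes are right-handed (so a half turn about z gives the same grasp; the last joint's range is limited). The gripper opens to 87 mm and grips with 3 to 60 N. Pads are 19 mm wide; open, the fingers measure 117 mm over their backs; the gripper's body (75 mm by 190 mm) begins 51 mm behind the grasp point.
Start: joints at [-1.335, 0.527, 1.433, -0, 1.181, -0.178], TCP at [0.252, -0.572, 0.245] pointing down, gripper open.
Joint ranges: [-3.08, 3.08], [-0.75, 2.2], [0.22, 2.44], [-1.43, 4.57], [0, 2.65], [-2.85, 2.85]. Speed limits (rad/s): [2.79, 2.79, 3.14, 3.14, 3.14, 3.14].

## Interface

Orientations are given as a unit quaternion [x, y, z, w].
In Python, from rig import robot, cams gives the robot as it stands.
- The arm moves only by the tool carry_out, never from a script. Its argument "steps" is a list of rows, each a list of 3 entries, a list of its own where there are three numbers: the shift along the world's x, y, z in cm, then the turn about the world's z in degrees, then the closure, from 0 (fully open) to 1 (shut). In form: [[[dx, dy, dz], spin, fingers], ...]. A call has 1 to 10 rows; each row shifts and turns the pose as measured when the row begins; what a row does not reach is not made up. A row lasts 1/10 s, in which the tool goes at most 50 mm and 8.59 degrees, less where a joint would pass 70% of its speed; a pose out of reach is approached as far as the arm can. A call with a gripper value outside its range is refused whole. The fingers move at their own pace and stop on an object; "squeeze" is the grip in N (left out, the last holds). Time passes only in rows, so rows that do not move let the fingers close. It gives the time, the measured TCP pose, the force and the opening at its end, in the units of the state.
- robot.get_obs(): the state, without advancing time (a new reading comes with each control period).
- cams.camera(name): name is "scene" or "top" or "wrist"; returns a dict with "pixels" (400x640x3 uint8, red, green, blue), "fx", "fy", "cx", "cy" (pixels), "eye" and "rotation" of the camera in the world. Camera axes: x right, y up, looking along -z (the intrinsics and any distortion apply to the point x, -y, -z); pixel columns grow to the right and rows downward; lengths in m; the calibration is good to about 2 mm. A picture is of the moment at which its call begins. There is no depth.
- robot.hand_in(): hands the job in, once; it reports no verdict.
The state is a dict: "time": time; "q": joint angles; "joint_velocities": joint speeds; "joint_torque": joint torques, N m; "position": TCP position; "tool_rot": TCP orientation; "ft_force": force on the tool from outside, world axes, zero at the start; "moment": the same for the moment, N m; "grip_width": finger opening in m.
Only numpy, scipy, OpenCV 4.12 (cv2) and the standard library are available. Lean on these libraries where they do the work, as an engineer would, in place of code of your own. Each camera call takes 0.05 s, during which the arm holds its last target. There are 200 camera calls.

## Working session

There is one attempt and no reset: what is moved stays moved. The work goes in short steps, Python scripts to look and compute and a tool call to move; the robot and the scene stay as the last step left them, time stands still between calls to the robot, and variables do not carry over. Pictures are saved under pics/ and viewed, about 8 in all and at most 12, crops included, and the job is handed in when it is done.

Besides the shell and the picture viewer there is one more tool, called after "Emit:" as a command line: name --argument value ..., lists and objects as JSON in quotes. carry_out: Moves the arm, as the interface text tells. Its arguments: {"type":"object","properties":{"steps":{"type":"array"},"squeeze":{"type":"number"}},"required":["steps"]}

```bash
mkdir -p pics; ls; cat > h.py <<'E'
from rig import robot, cams
import numpy as np, cv2
def snap(n,f):
    c=cams.camera(n); cv2.imwrite('pics/'+f,c['pixels'][:,:,::-1]); np.save('pics/'+f+'.npy',c,allow_pickle=True); return c
def ray(c,u,v):
    p=cv2.undistortPoints(np.array([[[u,v]]],float),np.array([[c['fx'],0,c['cx']],[0,c['fy'],c['cy']],[0,0,1]]),np.array(c.get('dist',c.get('distortion',np.zeros(5))),float))[0,0]
    return np.array(c['eye']),np.array(c['rotation'])@np.array([p[0],-p[1],-1])
def onz(c,u,v,z):
    e,d=ray(c,u,v); return e+d*(z-e[2])/d[2]
def proj(c,P):
    d=np.array(c['rotation']).T@(np.array(P)-np.array(c['eye'])); return c['cx']+c['fx']*d[0]/-d[2], c['cy']-c['fy']*d[1]/-d[2]
E
python3 - <<'E'
from h import *
a=snap('top','top0.png'); b=snap('scene','scene0.png')
for c in (a,b): print({k:v for k,v in c.items() if k!='pixels'})
print(robot.get_obs(), robot.tip_extent)
E
```

```text
pics
{'fx': 396.39712969037623, 'fy': 396.39712969037623, 'cx': 323.2173636463434, 'cy': 202.19977631458258, 'eye': array([ 0.2421498 , -0.04603533,  1.34031407]), 'rotation': array([ 0.06856091, -0.0576552 , -0.69793757,  0.7105339 ])}
{'fx': 433.8896080507987, 'fy': 433.8896080507987, 'cx': 324.1811773158025, 'cy': 207.8045327675765, 'eye': array([ 1.04011233, -0.90558662,  0.79746596]), 'rotation': array([0.4520028 , 0.13871131, 0.25108336, 0.84463589])}
{'time': 0.1, 'q': array([-1.33449334e+00,  5.28370443e-01,  1.43375842e+00, -1.43167592e-05,
        1.18142072e+00, -1.78503576e-01]), 'joint_velocities': array([-0.00070362, -0.00229594, -0.00286167, -0.00118337,  0.00106547,
        0.00054534]), 'joint_torque': array([ 6.38766505e-05, -4.40985382e+01, -1.77150679e+01,  6.34062756e-02,
        5.34140377e-02, -5.24485245e-05]), 'position': array([ 0.25175815, -0.57137927,  0.24367616]), 'tool_rot': array([ 8.37560908e-01, -5.46343086e-01, -7.16123257e-04, -6.66780765e-04]), 'ft_force': array([ 0.17077514, -0.64060791, -0.2447308 ]), 'moment': array([ 0.02307084,  0.01590137, -0.02584725]), 'grip_width': 0.08714935201922278} 0.022
```

View pics/top0.png

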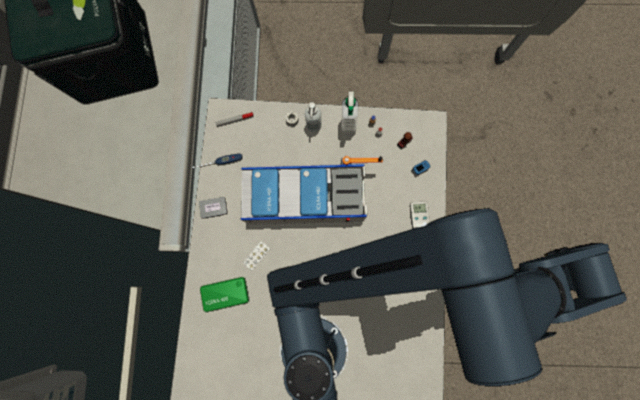

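View pics/scene0.png

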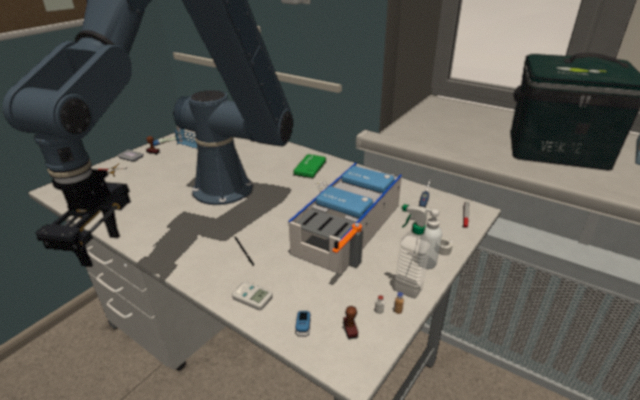

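The top view shows the loader with its deck to image left (world +y). The packs are at about (265,192) and (314,192), the well at (348,192) and the open orange keeper at (362,160). The logger is at (419,213). The scene view agrees.

```bash
sed -i "s/^import numpy.*/import numpy as np, cv2\nfrom scipy.spatial.transform import Rotation as R/; s/np.array(c\['rotation'\])/R.from_quat(c['rotation']).as_matrix()/" h.py
cat > m.py <<'E'
from h import *
def blobs(c,mask,z,roi,amin=30):
    m=np.zeros_like(mask); x0,y0,x1,y1=roi; m[y0:y1,x0:x1]=mask[y0:y1,x0:x1]
    out=[]
    for k in cv2.findContours(m,cv2.RETR_EXTERNAL,cv2.CHAIN_APPROX_NONE)[0]:
        if cv2.contourArea(k)<amin: continue
        P=np.array([onz(c,u,v,z)[:2] for u,v in k[:,0]],np.float32)
        r=cv2.minAreaRect(P*1000); out.append((k[:,0].mean(0).round(1),np.round(r[0]),np.round(r[1]),round(r[2],1)))
    return out
E
python3 - <<'E'
from m import *
c=np.load('pics/top0.png.npy',allow_pickle=True).item()
hsv=cv2.cvtColor(c['pixels'],cv2.COLOR_RGB2HSV)
roi=(235,155,375,230)
print('packs');[print(*b) for b in blobs(c,cv2.inRange(hsv,(95,90,110),(112,255,255)),.13,roi)]
print('rails');[print(*b) for b in blobs(c,cv2.inRange(hsv,(113,120,40),(130,255,255)),.117,roi)]
print('loader keeper');[print(*b) for b in blobs(c,cv2.inRange(hsv,(3,150,150),(22,255,255)),.13,(330,150,390,170))]
print('logger');[print(*b) for b in blobs(c,cv2.inRange(hsv,(0,0,205),(180,60,255)),.019,(405,195,432,232))]
im=cv2.resize(c['pixels'][150:240,230:440,::-1],None,fx=3.8,fy=3.8,interpolation=cv2.INTER_CUBIC); cv2.imwrite('pics/crop0.png',im)
for u,v in [(242,167),(365,167),(242,219),(366,217)]: print(onz(c,u,v,.117).round(3))
E
```

```text
packs
[304.3 193.5] [494.  38.] [169. 384.] 2.8
rails
loader keeper
[358.3 159.9] [ 598. -139.] [ 20. 107.] 0.9
logger
[418.4 222.6] [ 419. -346.] [24. 39.] 6.9
[0.573 0.237 0.117]
[ 0.579 -0.156  0.117]
[0.405 0.228 0.117]
[ 0.418 -0.159  0.117]
```

View pics/crop0.png

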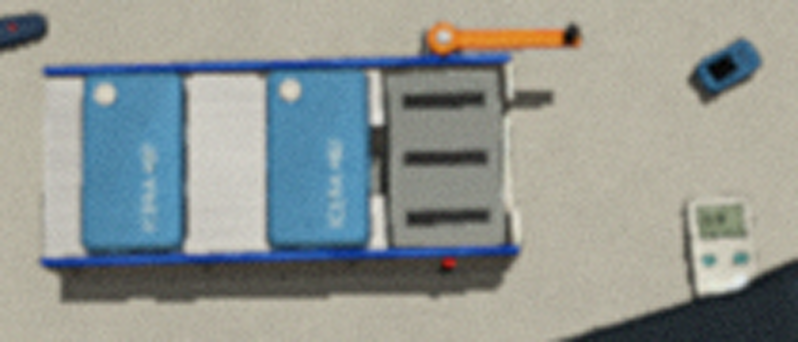

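The crop shows clean edges: the rails run from (45,72) to (508,61) and from (45,264) to (518,251) in crop pixels. The keeper pivot is at (442,38), its pin at (572,33), and the nearer pack spans columns 268–369. I'll compute the poses from these.

```bash
python3 - <<'E'
from m import *
c=np.load('pics/top0.png.npy',allow_pickle=True).item()
f=lambda u,v,z: (onz(c,(u+.5)/3.8-.5+230,(v+.5)/3.8-.5+150,z)*1000).round(1)[:2]
for n,u,v,z in [('rTL',45,68,.117),('rTR',508,57,.117),('rBL',45,268,.117),('rBR',518,256,.117),('piv',442,38,.13),('pin',572,32,.145),
 ('A1',268,72,.13),('A2',369,70,.13),('A3',267,247,.13),('A4',368,247,.13),('B1',85,75,.13),('B2',184,72,.13),('B3',83,248,.13),('B4',183,248,.13),
 ('edgeT',386,80,.105),('edgeB',388,240,.105),
 ('L1',688,200,.019),('L2',746,200,.019),('L3',697,297,.019),('L4',755,290,.019)]: print(n,f(u,v,z))
s=np.load('pics/scene0.png.npy',allow_pickle=True).item()
hsv=cv2.cvtColor(s['pixels'],cv2.COLOR_RGB2HSV)
m=cv2.inRange(hsv,(0,0,150),(180,70,255)); roi=(225,275,280,315)
[print(*b) for b in blobs(s,m,.019,roi)]
im=cv2.resize(s['pixels'][160:320,220:420,::-1],None,fx=4,fy=4,interpolation=cv2.INTER_CUBIC)[:600]; cv2.imwrite('pics/crop1.png',im)
E
```

```text
rTL [571.3 238.4]
rTR [ 586.8 -150.4]
rBL [401.8 229. ]
rBR [ 418.4 -158.8]
piv [598.6 -94.4]
pin [ 600.9 -200.5]
A1 [567.2  49.6]
A2 [570.2 -34.2]
A3 [420.4  46.1]
A4 [421.8 -36. ]
B1 [562.3 201.7]
B2 [566.1 119.4]
B3 [417.1 195.9]
B4 [418.5 114.4]
edgeT [568.5 -48.5]
edgeB [431.7 -52.2]
L1 [ 485.4 -318.7]
L2 [ 486.2 -370. ]
L3 [ 398.9 -324.8]
L4 [ 406.  -375.7]
[252.  294.5] [ 449. -353.] [155. 136.] 32.9
```

View pics/crop1.png

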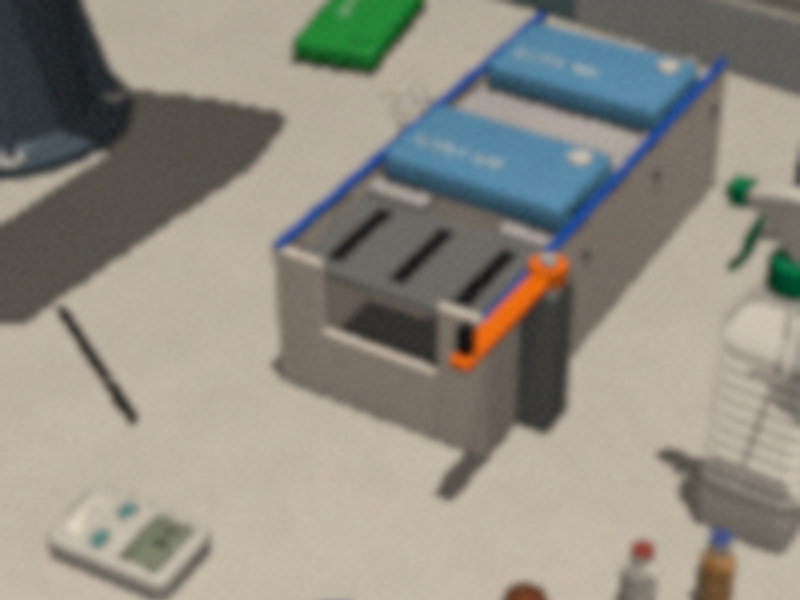

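I now have estimates:
- **Loader:** yaw about 2.35°, origin about (0.4995, -0.0485).
- **Pack rear faces:** local y of about 97 and 249 mm.
- **Logger:** about (0.444, -0.347), yaw about 4°.

The crop confirms the cut-outs in the well and that the keeper is open. Next I move behind the nearer pack.

Emit:
carry_out --steps '[[[1.7,4.6,0],7,0],[[1.7,4.6,0],7,0],[[1.7,4.6,0],7,0],[[1.7,4.6,0],7,0],[[1.7,4.6,0],7,0],[[1.7,4.6,0],7,0],[[1.7,4.6,0],7,0],[[1.7,4.6,0],7,0],[[1.7,4.6,0],7,0],[[1.7,4.6,0],5.6,0]]'

```text
time: 1.1
position: [0.4192, -0.1062, 0.2404]
tool_rot: [0.999, 0.038, 0.0, -0.001]
ft_force: [0.9, -0.1, -0.2]
grip_width: 0.087
```

Emit:
carry_out --steps '[[[1.9,4.6,0],0,0],[[1.9,4.6,0],-1,0],[[1.9,4.6,0],-1,0],[[1.8,4.9,0],0,0],[[0,0,0],0,0]]'

```text
time: 1.6
position: [0.4929, 0.0855, 0.2399]
tool_rot: [1.0, 0.024, 0.001, -0.001]
ft_force: [-0.2, 0.2, 0.3]
grip_width: 0.0872
```

```bash
python3 - <<'E'
from m import *
c=snap('wrist','w1.png')
o=robot.get_obs(); print(o['position'],np.degrees(R.from_quat(o['tool_rot']).as_euler('zyx')))
for l in [(0,0),(0,97.),(0,163),(-75,97),(75,97)]:
    y=np.radians(2.35); P=[.4995+(l[0]*np.cos(y)-l[1]*np.sin(y))/1e3,-.0485+(l[0]*np.sin(y)+l[1]*np.cos(y))/1e3,.13 if l[1] else .105]
    print(l,np.round(proj(c,P)))
E
```

```text
[0.49184943 0.0834024  0.23967113] [-2.73285102e+00 -3.49108334e-02 -1.79927050e+02]
(0, 0) [321. 302.]
(0, 97.0) [322. 236.]
(0, 163) [323. 169.]
(-75, 97) [245. 235.]
(75, 97) [398. 236.]
```

View pics/w1.png

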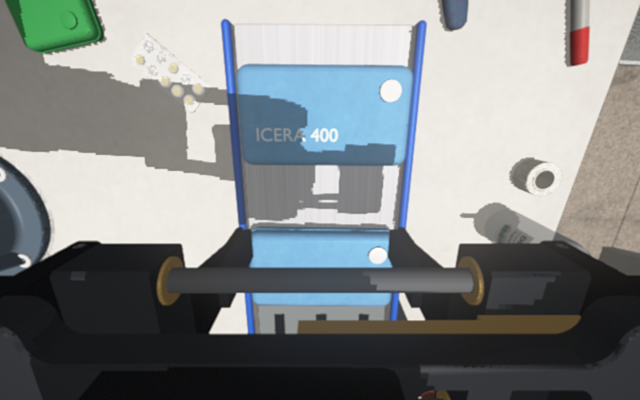

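The wrist view shows the gripper aligned with the rails. Pack A's rear edge is at row 229 and pack B's front at row 163, both about 6 mm farther in +y than predicted. I'll centre in the gap and go down.

Emit:
carry_out --steps '[[[0.1,0.4,-3],0,0],[[0,0,-3],0,0],[[0,0,-2.5],0,0],[[0,0,-1.5],0,0],[[0,0,0],0,0]]'

```text
time: 2.15
position: [0.4912, 0.0829, 0.1369]
tool_rot: [1.0, 0.023, -0.0, 0.001]
ft_force: [-0.5, 0.4, 0.2]
grip_width: 0.0865
```

Emit:
carry_out --steps '[[[0.1,-1,-0.4],0,0],[[0.05,-1,0],0,0],[[0.05,-1,0],0,0],[[0.05,-1,0],0,0],[[0.05,-1,0],0,0],[[0.05,-1,0],0,0],[[0.05,-1,0],0,0],[[0.05,-1,0],0,0]]'

```text
time: 2.95
position: [0.4964, -0.0054, 0.1359]
tool_rot: [1.0, 0.021, 0.001, 0.0]
ft_force: [0.2, 3.3, 2.2]
grip_width: 0.0868
```

Emit:
carry_out --steps '[[[0,-0.7,0],0,0],[[0,-0.7,0],0,0],[[0,-0.7,0],0,0],[[0,-0.7,0],0,0],[[0,-0.6,0],0,0],[[0,0,0],0,0]]'

```text
time: 3.55
position: [0.4969, -0.0442, 0.136]
tool_rot: [1.0, 0.021, 0.002, 0.001]
ft_force: [0.3, 0.2, 0.0]
grip_width: 0.0873
```

```bash
python3 - <<'E'
from m import *
s=snap('scene','s2.png')
cv2.imwrite('pics/s2c.png',cv2.resize(s['pixels'][150:290,270:420,::-1],None,fx=4,fy=4,interpolation=cv2.INTER_CUBIC))
E
```

```text
(no output)
```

View pics/s2c.png

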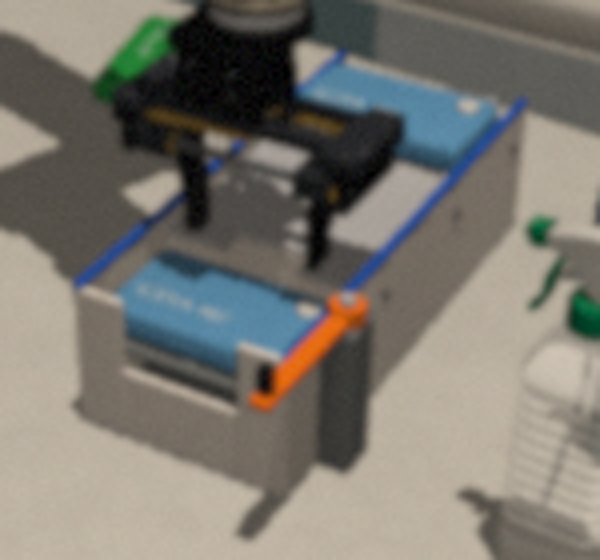

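The crop shows pack A dropped into the well and nearly level, at about (220,310), and pack B still on the deck. I'll rise, pass over B and come down behind it.

Emit:
carry_out --steps '[[[0,0.5,2.5],0,0],[[-0.1,1,3.5],0,0],[[-0.1,3,0],0,0],[[-0.2,5,0],0,0],[[-0.2,5,0],0,0],[[-0.2,5,0],0,0],[[-0.2,5,0],0,0],[[-0.1,4.4,0],0,0],[[0,0,0],0,0]]'

```text
time: 4.5
position: [0.4877, 0.2513, 0.1997]
tool_rot: [1.0, 0.019, 0.007, 0.002]
ft_force: [-0.0, -0.5, 0.6]
grip_width: 0.0869
```

```bash
python3 - <<'E'
from m import *
c=cams.camera('wrist'); o=robot.get_obs(); print(o['position'])
hsv=cv2.cvtColor(c['pixels'],cv2.COLOR_RGB2HSV); m=cv2.inRange(hsv,(95,90,90),(112,255,255))
for b in blobs(c,m,.13,(200,0,440,400),300): print(*b)
v,u=np.where(m[:,260:380]); print('rows',v.min(),v.max(), onz(c,320,v.min(),.13).round(4))
E
```

```text
[0.48752666 0.24909381 0.19942423]
[308.3 312.6] [491. 154.] [161.  45.] 1.6
[328.  262.7] [489. 207.] [121.   7.] 1.7
rows 259 334 [0.489  0.2107 0.13  ]
```

Emit:
carry_out --steps '[[[0,0,-2.5],0,0],[[0,0,-2.5],0,0],[[0,0,-1.6],0,0],[[0,0,0],0,0],[[0,-1,0],0,0],[[0.05,-1,0],0,0],[[0.05,-1,0],0,0],[[0.05,-1,0],0,0],[[0.05,-1,0],0,0],[[0.05,-1,0],0,0]]'

```text
time: 5.55
position: [0.4928, 0.1791, 0.1356]
tool_rot: [1.0, 0.018, 0.01, 0.003]
ft_force: [-0.0, 1.0, -0.7]
grip_width: 0.087
```

Emit:
carry_out --steps '[[[0.05,-1.2,0],0,0],[[0.05,-1.2,0],0,0],[[0.05,-1.2,0],0,0],[[0.05,-1.2,0],0,0],[[0.05,-1.2,0],0,0],[[0.05,-1.2,0],0,0],[[0.05,-1.2,0],0,0],[[0.05,-1.2,0],0,0]]'

```text
time: 6.35
position: [0.4969, 0.0747, 0.1359]
tool_rot: [1.0, 0.017, 0.01, 0.003]
ft_force: [-0.3, 1.8, 0.2]
grip_width: 0.0866
```

Emit:
carry_out --steps '[[[0.02,-1,0],0,0],[[0.02,-1,0],0,0],[[0.02,-1,0],0,0],[[0.02,-1,0],0,0],[[0.02,-1,0],0,0],[[0.02,-1,0],0,0],[[0.02,-1,0],0,0]]'

```text
time: 7.05
position: [0.4981, -0.0015, 0.136]
tool_rot: [1.0, 0.017, 0.01, 0.003]
ft_force: [0.3, 2.4, 1.5]
grip_width: 0.0868
```

Emit:
carry_out --steps '[[[0,-0.7,0],0,0],[[0,-0.7,0],0,0],[[0,-0.7,0],0,0],[[0,-0.7,0],0,0],[[0,-0.7,0],0,0],[[0,-0.6,0],0,0],[[0,0,0],0,0]]'

```text
time: 7.75
position: [0.4984, -0.0484, 0.136]
tool_rot: [1.0, 0.017, 0.01, 0.004]
ft_force: [0.1, -0.3, -0.6]
grip_width: 0.0875
```

```bash
python3 - <<'E'
from m import *
s=snap('scene','s3.png')
cv2.imwrite('pics/s3c.png',cv2.resize(s['pixels'][150:290,270:420,::-1],None,fx=4,fy=4,interpolation=cv2.INTER_CUBIC))
E
```

```text
(no output)
```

View pics/s3c.png

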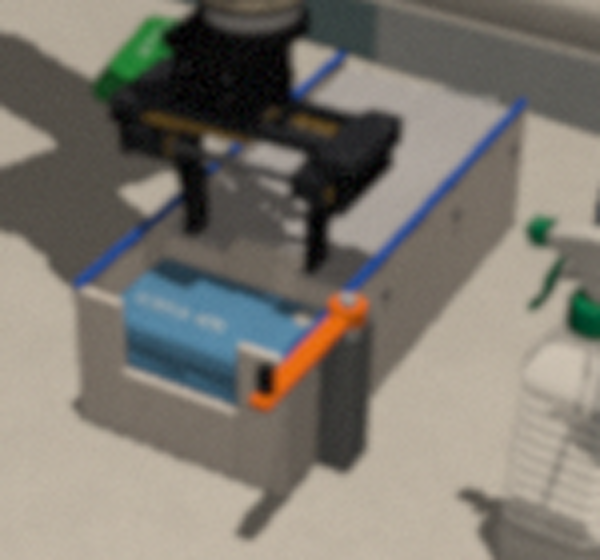

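Both packs lie in the well, stacked and level. The top one is at about (220,310), with the lower pack visible through the end cut-out. Next I go to the logger and stop a little short of it to look.

Emit:
carry_out --steps '[[[0,0.5,3.5],0,0],[[0,0,4],-8,0],[[-1,-2,0],-8.5,0],[[-1,-4,0],-8.5,0],[[-1.2,-4.5,0],-8.5,0],[[-1.2,-4.5,0],-8.5,0],[[-1.2,-4.5,0],-8.5,0],[[-1.2,-4.5,0],-8.5,0],[[-1.2,-4.5,0],-8.5,0],[[-1,-2,0],-8.5,0]]'

```text
time: 8.8
position: [0.4054, -0.3551, 0.2151]
tool_rot: [0.792, -0.611, 0.009, 0.009]
ft_force: [-0.3, 0.1, 0.7]
grip_width: 0.0871
```

Emit:
carry_out --steps '[[[-1,0,1],-8.5,0],[[-1,0,0],-3,0],[[0,0,0],0,0]]'

```text
time: 9.1
position: [0.3832, -0.3598, 0.2249]
tool_rot: [0.724, -0.69, 0.009, 0.011]
ft_force: [0.2, 0.1, -0.4]
grip_width: 0.087
```

```bash
python3 - <<'E'
from m import *
c=snap('wrist','w4.png'); o=robot.get_obs(); r=R.from_quat(o['tool_rot']).as_matrix(); print(o['position'],np.degrees(np.arctan2(r[1,0],r[0,0])))
hsv=cv2.cvtColor(c['pixels'],cv2.COLOR_RGB2HSV); print(proj(c,[.444,-.347,.019]))
for P in [[.49,-.318,.019],[.398,-.325,.019],[.406,-.376,.019]]: print(np.round(proj(c,P)))
E
```

```text
[ 0.38392558 -0.35996928  0.22508745] -87.2228330555658
(np.float64(306.60999245044167), np.float64(124.80283057024636))
[283.  82.]
[288. 162.]
[329. 157.]
```

View pics/w4.png

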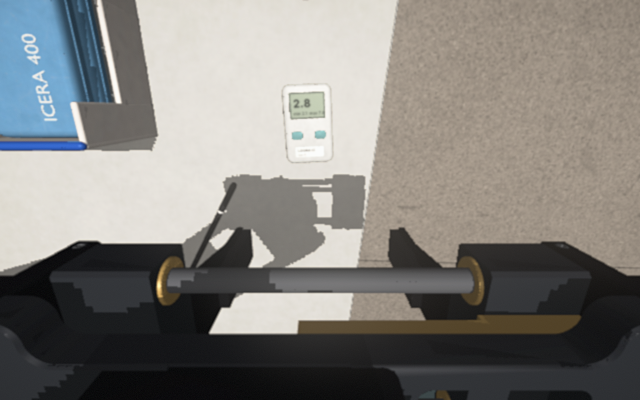

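The wrist view shows the logger clearly: top edge (283,86)–(331,84), bottom edge (288,162)–(333,159). The pen lies to its left. I'll get the logger's pose from this.

```bash
python3 - <<'E'
from m import *
c=np.load('pics/w4.png.npy',allow_pickle=True).item()
q=[onz(c,*p,.019)*1000 for p in [(283,86),(331,84),(288,162),(333,159)]]
for x in q: print(x.round(1)[:2])
hsv=cv2.cvtColor(c['pixels'],cv2.COLOR_RGB2HSV)
e=cv2.inRange(hsv,(0,0,0),(180,255,255))*0
g=cv2.cvtColor(c['pixels'],cv2.COLOR_RGB2GRAY)[75:172,272:345]; print(g[45,::2], g[::4,36])
print('ctr',np.mean(q,0).round(1))
E
```

```text
[ 486.1 -318.5]
[ 491.  -373.6]
[ 398.  -325.3]
[ 404.1 -381.2]
[227 227 228 228 228 226 199 231 241 239 234 239 237 243 242 242 243 244
 246 247 246 246 246 245 246 245 243 242 243 226 211 230 229 229 229 228
 229] [228 229 209 247 233 202 150 121 171 198 196 240 243 240 241 238 236 236
 250 231 252 236 217 225 226]
ctr [ 444.8 -349.6   19. ]
```

Emit:
carry_out --steps '[[[2,0.4,0],1,0],[[2,0.4,-2],1,0],[[1.6,0.3,-4],0,0],[[0.4,0,-4],0,0],[[0,0,-3],0,0],[[0,0,0],0,0]]'

```text
time: 9.75
position: [0.4516, -0.3474, 0.0932]
tool_rot: [0.741, -0.672, 0.015, 0.011]
ft_force: [-0.2, 0.6, -0.7]
grip_width: 0.0871
```

Emit:
carry_out --steps '[[[-0.7,-0.15,-1.5],-0.5,0],[[0,0,-1.5],0,0],[[0,0,-1.5],0,0],[[0,0,-1],0,0],[[0,0,0],0,0]]'

```text
time: 10.25
position: [0.4488, -0.3497, 0.0402]
tool_rot: [0.74, -0.672, 0.019, 0.011]
ft_force: [-0.7, -0.2, -1.0]
grip_width: 0.0871
```

Emit:
carry_out --steps '[[[-0.4,0,-0.6],-0.5,0],[[0,0,-0.6],0,0],[[0,0,0],0,0.2]]'

```text
time: 10.55
position: [0.4455, -0.3505, 0.029]
tool_rot: [0.737, -0.676, 0.02, 0.011]
ft_force: [-0.2, -0.2, -0.6]
grip_width: 0.0843
```

```bash
python3 - <<'E'
from m import *
o=robot.get_obs(); r=R.from_quat(o['tool_rot']).as_matrix(); print(o['position'],r.round(3)[:,2],o['grip_width'],o['ft_force'])
E
```

```text
[ 0.44551911 -0.3505338   0.02898992] [ 0.015 -0.044 -0.999] 0.08427609979089379 [-0.15268447 -0.20019135 -0.61909725]
```

Position is good. I'll lower slightly, close gently, then lift.

Emit:
carry_out --steps '[[[0,0,-0.2],0,0.3],[[0,0,0],0,1],[[0,0,0],0,1],[[0,0,0],0,1],[[0,0,0],0,1],[[0,0,0],0,1]]' --squeeze 12

```text
time: 11.15
position: [0.4458, -0.3509, 0.0276]
tool_rot: [0.737, -0.676, 0.021, 0.011]
ft_force: [0.3, 0.1, -0.8]
grip_width: 0.0583
```

Emit:
carry_out --steps '[[[0,0,1.5],0,1],[[0,0,3],0,1],[[0,0,4],0,1],[[0,0,4],0,1],[[0,0,4],0,1],[[0,0,2],0,1],[[0,0,0],0,1]]'

```text
time: 11.85
position: [0.4443, -0.3491, 0.2245]
tool_rot: [0.737, -0.676, 0.021, 0.011]
ft_force: [0.1, 0.4, -0.4]
grip_width: 0.0579
```

Gripped at 58 mm. Next I locate the top pack from the overhead camera.

```bash
python3 - <<'E'
from m import *
c=snap('top','t5.png')
hsv=cv2.cvtColor(c['pixels'],cv2.COLOR_RGB2HSV)
[print(*b) for b in blobs(c,cv2.inRange(hsv,(95,90,110),(112,255,255)),.094,(320,155,375,230))]
[print('keeper',*b) for b in blobs(c,cv2.inRange(hsv,(3,150,150),(22,255,255)),.13,(330,150,390,170))]
cv2.imwrite('pics/t5c.png',cv2.resize(c['pixels'][145:240,320:440,::-1],None,fx=6,fy=6,interpolation=cv2.INTER_CUBIC))
E
```

```text
keeper [361.4 159.8] [ 598. -144.] [20. 98.] 0.9
```

View pics/t5c.png

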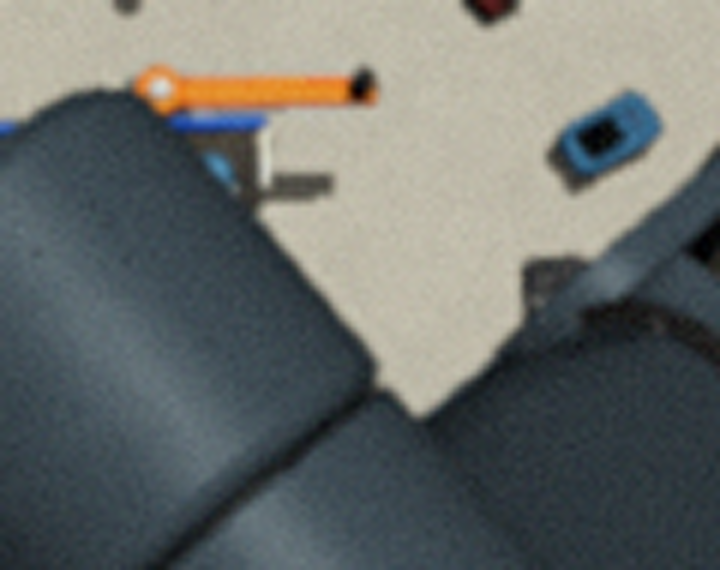

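The arm hides the well in this view; the keeper and oximeter are unmoved. I'll use the wrist camera from just beside the well instead.

Emit:
carry_out --steps '[[[-0.3,2,1],-1,1],[[-0.3,4,0.5],-1,1],[[-0.3,4.5,0],-0.5,1],[[-0.3,4.5,0],0,1],[[-0.3,4.5,0],0,1],[[-0.3,3,0],0,1],[[0,1,0],0,1],[[0,0,0],0,1]]'

```text
time: 12.7
position: [0.4166, -0.1037, 0.229]
tool_rot: [0.72, -0.694, 0.011, 0.014]
ft_force: [0.3, -1.2, -0.8]
grip_width: 0.0581
```

```bash
python3 - <<'E'
from m import *
c=snap('wrist','w6.png'); o=robot.get_obs(); r=R.from_quat(o['tool_rot']).as_matrix(); print(o['position'],np.degrees(np.arctan2(r[1,0],r[0,0])),r[:,2].round(3),o['grip_width'])
hsv=cv2.cvtColor(c['pixels'],cv2.COLOR_RGB2HSV)
[print(*b) for b in blobs(c,cv2.inRange(hsv,(95,90,90),(112,255,255)),.094,(100,0,540,300),300)]
for l in [(0,0,105),(0,-104,105),(75,-9.5,94),(75,-94.5,94),(0,-52,94)]:
    y=np.radians(2.35); P=[.4995+(l[0]*np.cos(y)-l[1]*np.sin(y))/1e3,-.0485+(l[0]*np.sin(y)+l[1]*np.cos(y))/1e3,l[2]/1e3]
    print(l,np.round(P,4),np.round(proj(c,P)))
E
```

```text
[ 0.41678645 -0.1044125   0.22902155] -87.91139429762893 [-0.004 -0.034 -0.999] 0.05794784526658278
[184.6 194.9] [408.  29.] [  7. 168.] 2.5
[312.2 101.5] [502. -97.] [140.  82.] 2.6
(0, 0, 105) [ 0.4995 -0.0485  0.105 ] [256. 103.]
(0, -104, 105) [ 0.5038 -0.1524  0.105 ] [372. 103.]
(75, -9.5, 94) [ 0.5748 -0.0549  0.094 ] [264.  10.]
(75, -94.5, 94) [ 0.5783 -0.1398  0.094 ] [363.  11.]
(0, -52, 94) [ 0.5016 -0.1005  0.094 ] [315. 103.]
```

View pics/w6.png

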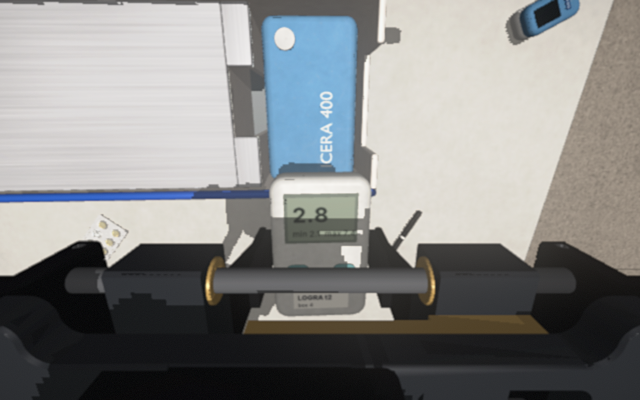

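The wrist view shows the top pack spanning columns 263–357 with its far edge at row 15, so its centre is about (0.499, -0.097). The logger is held straight, its far edge at row 175. I'll move over the pack and lower.

Emit:
carry_out --steps '[[[2,0.2,0],0,1],[[3,0.2,0],0,1],[[2.5,0.2,0],0,1],[[0.7,0,0],0,1],[[0,0,-2.5],0,1],[[0,0,-2.5],0,1],[[0,0,-2],0,1],[[0,0,0],0,1]]'

```text
time: 13.55
position: [0.5032, -0.1107, 0.1545]
tool_rot: [0.716, -0.698, 0.012, 0.015]
ft_force: [-1.0, 0.3, -0.8]
grip_width: 0.0582
```

```bash
python3 - <<'E'
from m import *
c=np.load('pics/w6.png.npy',allow_pickle=True).item()
for p in [(320,175),(320,315),(272,230),(370,230)]: print(onz(c,*p,.22).round(4))
for p in [(310,15),(263,100),(357,100)]: print(onz(c,*p,.092).round(4))
o=robot.get_obs(); r=R.from_quat(o['tool_rot']).as_matrix(); print(o['position'],np.degrees(np.arctan2(r[1,0],r[0,0])),r[:,2].round(3),o['ft_force'])
E
```

```text
[ 0.4626 -0.1027  0.22  ]
[ 0.3697 -0.1061  0.22  ]
[ 0.4291 -0.0761  0.22  ]
[ 0.4303 -0.1333  0.22  ]
[ 0.5734 -0.0944  0.092 ]
[ 0.5024 -0.0524  0.092 ]
[ 0.5057 -0.1404  0.092 ]
[ 0.50317083 -0.11065905  0.15445937] -88.52116908699074 [-0.004 -0.039 -0.999] [-0.96817277  0.2538847  -0.80663138]
```

Emit:
carry_out --steps '[[[-0.3,1.2,0],0.8,1],[[-0.1,0.2,0],0,1],[[0,0,0],0,1]]'

```text
time: 13.85
position: [0.4987, -0.0976, 0.1556]
tool_rot: [0.72, -0.693, 0.012, 0.015]
ft_force: [0.9, 0.6, -0.1]
grip_width: 0.0581
```

Emit:
carry_out --steps '[[[0.05,0.1,-1],0,1],[[0,0.05,-1],0,1],[[0,0.05,-0.8],0,1],[[0,0,-0.3],0,1],[[0,0,0],0,1]]'

```text
time: 14.35
position: [0.5004, -0.0955, 0.1238]
tool_rot: [0.721, -0.693, 0.015, 0.015]
ft_force: [-0.3, -0.7, 0.1]
grip_width: 0.0581
```

Emit:
carry_out --steps '[[[-0.1,-0.1,-0.3],0,1],[[0,0,-0.3],0,1],[[0,0,0],0,1],[[0,0,0],0,1]]'

```text
time: 14.75
position: [0.4994, -0.0968, 0.1172]
tool_rot: [0.721, -0.693, 0.015, 0.015]
ft_force: [0.3, -0.4, 0.6]
grip_width: 0.0582
```

Emit:
carry_out --steps '[[[0,0,-0.2],0,1],[[0,0,0],0,1],[[0,0,0],0,0.25],[[0,0,0],0,0.15],[[0,0,0],0,0.15],[[0,0,0],0,0.15]]'

```text
time: 15.35
position: [0.5002, -0.0971, 0.1159]
tool_rot: [0.721, -0.693, 0.016, 0.014]
ft_force: [-0.3, 0.0, 0.3]
grip_width: 0.0729
```

Emit:
carry_out --steps '[[[0,0,0.5],0,0.15],[[0,0,1],0,0.15],[[0,0,2],0,0.15],[[0,0,4],0,0.15],[[0,0,3],0,0.15],[[-2.5,0,0],0,0.15],[[-3,0,0],0,0.15],[[-2.5,0,0],0,0.15],[[0,0,0],0,0.15]]'

```text
time: 16.25
position: [0.419, -0.0971, 0.2313]
tool_rot: [0.721, -0.692, 0.02, 0.013]
ft_force: [-0.8, 0.2, -0.9]
grip_width: 0.0739
```

```bash
python3 - <<'E'
from m import *
c=snap('wrist','w7.png'); o=robot.get_obs(); print(o['position'])
E
```

```text
[ 0.42134452 -0.09789494  0.23172178]
```

View pics/w7.png

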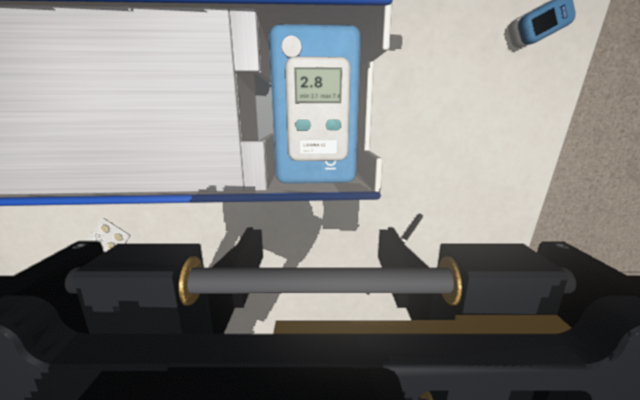

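The logger lies flat within the pack's outline. The pack is centred at about (316,104) and the logger at about (320,108). I'll put numbers on the offset.

```bash
python3 - <<'E'
from m import *
c=np.load('pics/w7.png.npy',allow_pickle=True).item()
f=lambda P,z:[onz(c,*p,z).round(4)[:2] for p in P]
a=f([(316,25),(316,183),(273,104),(359,104)],.089); b=f([(320,57),(320,160),(286,108),(354,108)],.108)
print(a,b,sep='\n'); print((a[0]+a[1])/2,(a[2]+a[3])/2,(b[0]+b[1])/2,(b[2]+b[3])/2)
E
```

```text
[array([ 0.5723, -0.0944]), array([ 0.4268, -0.0997]), array([ 0.5035, -0.0557]), array([ 0.5069, -0.1385])]
[array([ 0.5432, -0.0983]), array([ 0.4542, -0.1019]), array([ 0.5002, -0.0694]), array([ 0.5027, -0.1308])]
[ 0.49955 -0.09705] [ 0.5052 -0.0971] [ 0.4987 -0.1001] [ 0.50145 -0.1001 ]
```

The logger is within about 3 mm of the pack's middle, and flat. Now I plan the keeper swing: a closed fingertip on the bar's outer side, following its arc.

```bash
python3 - <<'E'
from m import *
s=np.load('pics/scene0.png.npy',allow_pickle=True).item(); print('spray base',onz(s,403,292,0).round(3))
y=np.radians(2.35); pr=None
for q,g in [(1.57,9),(1.57,0),(1.3,0),(1.05,0),(.8,0),(.55,0),(.3,0),(.1,0),(0,0),(-.04,0)]:
    d=np.array([-np.cos(q),-np.sin(q)]); n=np.array([np.sin(q),-np.cos(q)])
    h=8+9.5*abs(np.sin(q))+15*abs(np.cos(q))+g
    l=np.array([96,-52])+88*d+h*n
    P=np.array([499.5+l[0]*np.cos(y)-l[1]*np.sin(y),-48.5+l[0]*np.sin(y)+l[1]*np.cos(y)])
    print(q,P.round(0), None if pr is None else (P-pr).round(0)); pr=P
E
```

```text
spray base [ 0.76  -0.122  0.   ]
1.57 [ 628. -183.] None
1.57 [ 619. -184.] [-9. -0.]
1.3 [ 598. -187.] [-20.  -3.]
1.05 [ 578. -186.] [-20.   2.]
0.8 [ 558. -179.] [-20.   7.]
0.55 [ 539. -167.] [-19.  12.]
0.3 [ 523. -150.] [-16.  17.]
0.1 [ 514. -133.] [-9. 17.]
0 [ 511. -123.] [-3.  9.]
-0.04 [ 510. -120.] [-1.  3.]
```

Emit:
carry_out --steps '[[[3,-1,0],0,1],[[4,-1.5,0],0,1],[[4.5,-1.7,0],0,1],[[4.5,-1.7,0],0,1],[[3.5,-1.5,0],0,1],[[1,0,0],0,1],[[0,0,0],0,1]]'

```text
time: 17.0
position: [0.6418, -0.1751, 0.2348]
tool_rot: [0.721, -0.692, 0.027, 0.009]
ft_force: [0.2, -0.4, -0.6]
grip_width: 0.026
```

Emit:
carry_out --steps '[[[-0.8,-0.6,0],0,1],[[-0.3,-0.2,-2],0,1],[[0,0,-2],0,1],[[0,0,-2],0,1],[[0,0,-2],0,1],[[0,0,-0.5],0,1],[[0,0,0],0,1]]'

```text
time: 17.7
position: [0.6239, -0.1833, 0.15]
tool_rot: [0.721, -0.692, 0.027, 0.01]
ft_force: [-1.3, 0.2, 0.0]
grip_width: 0.0005
```

```bash
python3 - <<'E'
from m import *
s=snap('scene','s8.png'); print(robot.get_obs()['position'])
cv2.imwrite('pics/s8c.png',cv2.resize(s['pixels'][150:310,270:430,::-1],None,fx=3.7,fy=3.7,interpolation=cv2.INTER_CUBIC))
E
```

```text
[ 0.62404996 -0.18330944  0.15036668]
```

View pics/s8c.png

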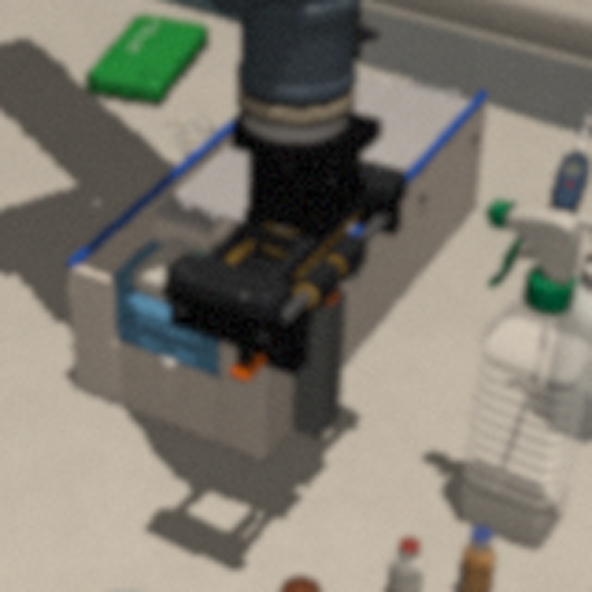

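The finger sits on the outer (+x) side of the bar, whose orange tip shows at (245,365). I'll lower a little and push along the arc.

Emit:
carry_out --steps '[[[0,0,-0.4],0,1],[[-0.7,0,0],0,1],[[-1,-0.1,0],0,1],[[-1,-0.1,0],0,1],[[-1,0.05,0],0,1],[[-1,0.1,0],0,1],[[-1,0.3,0],0,1]]'

```text
time: 18.45
position: [0.5652, -0.182, 0.151]
tool_rot: [0.721, -0.692, 0.031, 0.009]
ft_force: [0.2, 0.5, 0.1]
grip_width: 0.0008
```

```bash
python3 - <<'E'
from m import *
c=cams.camera('scene'); im=c['pixels']; hsv=cv2.cvtColor(im,cv2.COLOR_RGB2HSV)
for n,cc in (('scene',c),('top',cams.camera('top'))):
    h=cv2.cvtColor(cc['pixels'],cv2.COLOR_RGB2HSV); roi=(300,190,420,270) if n=='scene' else (330,150,390,215)
    [print(n,*b) for b in blobs(cc,cv2.inRange(h,(3,150,110),(22,255,255)),.13,roi,4)]
cv2.imwrite('pics/s9c.png',cv2.resize(im[180:280,290:390,::-1],None,fx=6,fy=6,interpolation=cv2.INTER_CUBIC)); print(robot.get_obs()['position'])
E
```

```text
scene [348.4 229.8] [ 588. -118.] [79. 33.] 48.1
[ 0.56381767 -0.18108528  0.15061955]
```

I've used all 12 views, so from here I check by numbers.

```bash
cat > k.py <<'E'
from m import *
c=cams.camera('scene'); h=cv2.cvtColor(c['pixels'],cv2.COLOR_RGB2HSV)
m=cv2.inRange(h,(3,150,90),(22,255,255)); m[:190]=0;m[275:]=0;m[:,:295]=0;m[:,400:]=0
v,u=np.where(m); print(len(u),'px; pivot at',np.round(proj(c,[.5985,-.0955,.13])))
for q in (1.57,1.2,.9,.6,.3,0):
    y=np.radians(2.35); l=np.array([96-110*np.cos(q),-52-110*np.sin(q)]); print(q,'tip would be at',np.round(proj(c,[.4995+(l[0]*np.cos(y)-l[1]*np.sin(y))/1e3,-.0485+(l[0]*np.sin(y)+l[1]*np.cos(y))/1e3,.13])))
for i in (u.argmin(),u.argmax(),v.argmin(),v.argmax()): print(u[i],v[i])
hist=[(int(k),int(v[u==k].min()),int(v[u==k].max())) for k in np.unique(u)[::3]]; print(hist)
E
python3 k.py
```

```text
162 px; pivot at [355. 226.]
1.57 tip would be at [334. 249.]
1.2 tip would be at [321. 242.]
0.9 tip would be at [315. 235.]
0.6 tip would be at [313. 228.]
0.3 tip would be at [314. 220.]
0 tip would be at [319. 214.]
312 209
361 225
314 208
317 238
[(312, 209, 210), (316, 236, 237), (319, 237, 238), (334, 231, 235), (337, 230, 234), (340, 230, 233), (343, 229, 232), (346, 228, 231), (349, 227, 231), (352, 225, 231), (355, 226, 231), (358, 227, 231), (361, 225, 228)]
```

The bar follows: its tip is at (316,237), so q is about 0.95. I'll back off slightly, lower for better overlap, and continue.

Emit:
carry_out --steps '[[[0.5,-0.4,0],0,1],[[0,0,-0.5],0,1],[[-0.6,0.4,-0.1],0,1],[[-0.6,0.4,0],0,1],[[-1,0.6,-0.1],0,1],[[-0.9,0.6,0],0,1],[[0,0,0],0,1]]'

```text
time: 19.3
position: [0.5388, -0.1647, 0.1427]
tool_rot: [0.722, -0.692, 0.031, 0.009]
ft_force: [0.5, -0.1, -0.7]
grip_width: 0.0007
```

```bash
python3 k.py | tail -5
```

```text
307 206
361 225
308 205
354 231
[(307, 206, 207), (329, 226, 230), (332, 226, 230), (335, 226, 230), (338, 226, 230), (341, 225, 230), (344, 226, 229), (347, 226, 229), (350, 225, 230), (353, 224, 230), (356, 227, 231), (359, 225, 231)]
```

Emit:
carry_out --steps '[[[-0.8,0.8,0],0,1],[[-0.8,0.9,0],0,1],[[-0.5,0.9,0],0,1],[[-0.4,0.8,0],0,1],[[0,0,0],0,1]]'

```text
time: 19.85
position: [0.5132, -0.1287, 0.1434]
tool_rot: [0.722, -0.692, 0.033, 0.008]
ft_force: [0.2, -0.3, 0.7]
grip_width: 0.0003
```

```bash
python3 k.py | tail -5
```

```text
307 196
361 225
309 195
354 231
[(307, 196, 197), (327, 220, 222), (330, 220, 223), (333, 197, 224), (336, 220, 224), (339, 221, 225), (342, 222, 226), (345, 222, 226), (348, 223, 227), (351, 224, 228), (354, 225, 231), (357, 227, 231), (360, 224, 230)]
```

Emit:
carry_out --steps '[[[-0.1,0.6,0],0,1],[[0,0.6,0],0,1],[[0,0.5,0],0,1],[[0,0,0],0,1]]'

```text
time: 20.3
position: [0.5134, -0.1142, 0.1437]
tool_rot: [0.723, -0.69, 0.036, 0.011]
ft_force: [-0.8, -2.1, 0.0]
grip_width: 0.0007
```

```bash
python3 k.py | tail -5; python3 -c "
from h import *;print(robot.get_obs()['position'],robot.get_obs()['ft_force'])"
```

```text
311 193
361 225
312 192
354 231
[(311, 193, 194), (331, 217, 221), (334, 218, 223), (337, 219, 223), (340, 219, 223), (343, 221, 224), (346, 222, 225), (349, 223, 226), (352, 223, 228), (355, 226, 231), (358, 227, 231), (361, 225, 228)]
[ 0.51338422 -0.11411406  0.14364438] [-1.3156326  -4.09245699 -1.54906542]
```

Emit:
carry_out --steps '[[[0,0.3,0],0,1],[[0,0,0],0,1]]'

```text
time: 20.55
position: [0.5134, -0.1143, 0.1437]
tool_rot: [0.723, -0.689, 0.038, 0.013]
ft_force: [-0.3, 0.4, 0.7]
grip_width: 0.0004
```

Emit:
carry_out --steps '[[[0,0.6,0],0,1]]'

```text
time: 20.65
position: [0.5137, -0.1128, 0.144]
tool_rot: [0.725, -0.687, 0.041, 0.016]
ft_force: [-7.1, -30.2, -5.1]
grip_width: 0.0008
```

That's a hard stop (30 N), so the bar is shut against its stop. I'll back off, lift clear and check.

Emit:
carry_out --steps '[[[0,-0.5,0],0,1],[[0,-1,0],0,1],[[0,-0.5,2],0,1],[[0,0,4],0,1],[[0,0,4],0,1],[[-2,-3,0],0,1],[[-2,-4.5,0],0,1],[[-2,-4.5,0],0,1],[[-2,-4.5,0],0,1],[[0,-4.5,0],0,1]]'

```text
time: 21.65
position: [0.4331, -0.3416, 0.2485]
tool_rot: [0.728, -0.685, 0.04, 0.011]
ft_force: [1.4, 0.6, -0.5]
grip_width: 0.0004
```

Emit:
carry_out --steps '[[[-2,-4,0],0,1],[[-2,-4.5,0],0,1],[[-1,-4.5,0],0,1],[[-1,-4,0],0,1],[[0,0,0],0,1]]'

```text
time: 22.15
position: [0.3708, -0.5229, 0.249]
tool_rot: [0.725, -0.687, 0.044, 0.008]
ft_force: [0.3, 1.0, -0.7]
grip_width: 0.0005
```

```bash
python3 k.py; python3 - <<'E'
from m import *
c=cams.camera('top'); hsv=cv2.cvtColor(c['pixels'],cv2.COLOR_RGB2HSV)
m=cv2.inRange(hsv,(3,150,110),(22,255,255))
[print('keeper',*b) for b in blobs(c,m,.13,(300,150,390,215),4)]
y=np.radians(2.35)
f=lambda l: proj(c,[.4995+(l[0]*np.cos(y)-l[1]*np.sin(y))/1e3,-.0485+(l[0]*np.sin(y)+l[1]*np.cos(y))/1e3,l[2]/1e3])
for l in [(96,-52,130),(-19,-52,130),(-9,-52,145)]: print(l,np.round(f(l),1))
[print('white',*b) for b in blobs(c,cv2.inRange(hsv,(0,0,190),(180,70,255)),.108,(328,165,372,218),20)]
[print('blue',*b) for b in blobs(c,cv2.inRange(hsv,(95,90,90),(112,255,255)),.089,(328,165,372,218),10)]
# bystanders moved? difference vs first picture
a=np.load('pics/top0.png.npy',allow_pickle=True).item()['pixels'].astype(int)
d=(np.abs(a-c['pixels'].astype(int)).max(2)>60).astype(np.uint8)
n,_,st,ce=cv2.connectedComponentsWithStats(d)
print([(s[:4].tolist(),int(s[4])) for s in st[1:] if s[4]>12]); print(robot.get_obs()['position'])
E
```

```text
208 px; pivot at [355. 226.]
1.57 tip would be at [334. 249.]
1.2 tip would be at [321. 242.]
0.9 tip would be at [315. 235.]
0.6 tip would be at [313. 228.]
0.3 tip would be at [314. 220.]
0 tip would be at [319. 214.]
319 216
361 225
324 214
354 231
[(319, 216, 216), (322, 215, 217), (325, 215, 218), (328, 216, 219), (331, 217, 221), (334, 218, 222), (337, 219, 223), (340, 220, 223), (343, 221, 224), (346, 222, 225), (349, 223, 226), (352, 224, 228), (355, 226, 231), (358, 227, 231), (361, 225, 228)]
keeper [346.4 171.5] [556. -97.] [110.  22.] 0.6
(96, -52, 130) [346.6 160. ]
(-19, -52, 130) [347.8 195.6]
(-9, -52, 145) [347.9 191.5]
white [329.  208.2] [446. -43.] [38.  6.] 1.0
white [348.4 194. ] [499. -99.] [84. 51.] 1.0
white [365.9 190.1] [ 497. -163.] [97. 25.] 0.1
blue [345.  194.5] [497. -90.] [152.  99.] 0.2
blue [334.8 165.8] [589. -61.] [ 7. 46.] 0.9
[([347, 95, 2, 10], 16), ([350, 97, 5, 15], 31), ([351, 156, 32, 7], 162), ([272, 164, 183, 107], 5636), ([251, 169, 29, 49], 1290), ([300, 168, 28, 49], 1262), ([365, 174, 10, 5], 40), ([498, 189, 90, 79], 2547), ([566, 206, 14, 26], 67), ([456, 208, 41, 11], 220), ([475, 217, 2, 9], 13), ([467, 225, 17, 21], 101), ([431, 240, 9, 5], 23), ([501, 243, 125, 122], 5997), ([438, 252, 13, 20], 92), ([318, 259, 11, 12], 52), ([361, 265, 44, 31], 650), ([352, 267, 10, 11], 47), ([249, 272, 36, 96], 1041), ([293, 273, 5, 9], 25), ([320, 274, 9, 11], 40), ([273, 285, 8, 9], 36), ([294, 284, 6, 5], 16), ([443, 285, 28, 7], 83), ([385, 290, 52, 20], 471), ([308, 302, 11, 6], 41), ([364, 303, 65, 52], 1556), ([309, 307, 35, 12], 226), ([423, 308, 5, 7], 15), ([426, 313, 31, 38], 483), ([346, 316, 18, 25], 251), ([318, 320, 4, 7], 13), ([458, 338, 84, 48], 1638), ([515, 359, 6, 4], 16), ([522, 360, 7, 3], 13), ([333, 375, 12, 25], 125)]
[ 0.37171885 -0.51752845  0.2483037 ]
```

The keeper is shut, and the logger is at (0.499, -0.099) under the bar. A small difference shows near the spray bottle, so I'll check that before handing in.

```bash
python3 - <<'E'
from m import *
a0=np.load('pics/top0.png.npy',allow_pickle=True).item()['pixels']; s0=np.load('pics/scene0.png.npy',allow_pickle=True).item()['pixels']
a1=cams.camera('top')['pixels']; s1=cams.camera('scene')['pixels']
for n,i,(x0,y0,x1,y1) in [('top0',a0,(340,85,362,140)),('top1',a1,(340,85,362,140)),('sc0',s0,(395,195,430,240)),('sc1',s1,(395,195,430,240))]:
    h=cv2.cvtColor(i,cv2.COLOR_RGB2HSV)[y0:y1,x0:x1]; v,u=np.where(cv2.inRange(h,(55,90,30),(90,255,255))); print(n,len(u),(u.mean()+x0).round(2),(v.mean()+y0).round(2))
r=np.s_[195:310,385:430]; d=np.abs(s0.astype(int)-s1.astype(int)).max(2)[r]; print('scene spray/vial diff>60:',(d>60).sum())
g=lambda i,t,l,w,h:cv2.cvtColor(i,cv2.COLOR_RGB2GRAY)[t:t+h,l:l+w].astype(np.float32)
for n,i,j,b in [('spray',s0,s1,(200,395,32,95)),('stamp',s0,s1,(300,338,26,40)),('oxi',s0,s1,(308,292,24,30)),('gel',a0,a1,(100,300,22,32)),('spray top',a0,a1,(88,338,24,50))]:
    print(n,[round(x,2) if isinstance(x,float) else np.round(x,2) for x in cv2.phaseCorrelate(g(i,*b),g(j,*b))])
E
```

```text
top0 59 349.97 105.85
top1 63 349.33 105.29
sc0 112 415.3 225.04
sc1 112 415.38 225.02
scene spray/vial diff>60: 0
spray [array([ 0.07, -0.03]), 0.98]
stamp [array([ 0.44, -0.  ]), 0.95]
oxi [array([-0.33, -0.07]), 0.87]
gel [array([-0.07, -0.13]), 0.91]
spray top [array([-0.68, -0.24]), 1.04]
```

Nothing near the spray changed in the scene view, so the bystanders are untouched. Handing in.

```bash
python3 -c "
from h import *;print(robot.hand_in(), robot.get_obs()['time'])"
```

```text
the job is handed in; nothing more can be done
the job is handed in; nothing more can be done
```

The job is done and handed in, with the arm clear, at about 22 s of the 67 s allowed. I pushed both blue packs into the well, laid the logger on the top pack and swung the keeper shut, in that order.

- **Packs:** the scene camera showed them lying level, one on the other.
- **Logger:** just after release it was flat and about 3 mm off the middle of the top pack. The last overhead check still had it at (0.499, -0.099), against a pack centre of about (0.4995, -0.097).
- **Keeper:** it met its stop at 30 N on the wrist. Afterwards its tip in the scene view was within about 2 pixels of where a closed bar would be. The overhead view read the bar at 0.6° where 2.35° was expected, which I put down to the coarse outline fit.
- **Other things on the table:** the spray, vials, stamp, oximeter and gel pump showed no real shift. The overhead view gave 0.7 pixel for the spray, but the scene view showed no change there, so I took it as picture noise.
- **Limits of the checks:** the 12-picture viewing limit was reached partway through the keeper swing, so everything after that was checked by numbers only. The tool also drifted to a few degrees of tilt during the moves, with no visible effect.

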